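Park the shaving knife in the sprung-flap steriliser

ROBOT

A 6-joint arm with a two-finger parallel gripper is mounted at the origin on the work surface. World frame = base frame: x ahead of the robot, y to its left, z up, the work surface at z = 0. Lengths are in m, angles in rad, forces in N, time in s.
With the tool pointing down it reaches from about 0.275 to 0.825 m from the base axis. Payload 4.9 kg.
Tool frame: the origin (TCP) lies at the very end of the fingers, on their centre line; the grasp point (between the pads) lies 19 mm behind it; y points along the fingers, x is the direction in which the jaws open and shut, and the axes are right-handed (so a half turn about y gives the same grasp; the last joint's range is limited). The gripper opens to 85 mm and grips with 20 to 120 N. Pads are 22 mm wide; open, the fingers measure 114 mm over their backs; the gripper's body (76 mm by 85 mm) begins 54 mm behind the grasp point. The pads swing forward as they close: fully open they stand 13 mm farther back than shut.
Start: joints at [1.197, 0.326, -0.193, 1.052, 0, 1.437], TCP at [0.131, 0.534, 0.231] pointing down, gripper open.
Joint ranges: [-2.65, 2.65], [-0.97, 1.79], [-1.3, 1.35], [-1.93, 2.1], [-1.47, 1.37], [-3.14, 3.14]. Speed limits (rad/s): [2.57, 2.57, 3.14, 3.14, 3.14, 3.14].

INTERFACE

Orientations are given as a unit quaternion [x, y, z, w].
In Python, from bench import monitor, imaging, ticket gives the robot as it stands.
- The arm moves only by the tool apply_moves, never from a script. Its argument "steps" is a list that holds one entry, the list of rows, each a list of 7 numbers: the shift along the tool's x, y, z in mm, then the turn, a rotation vector about the tool's x, y, z in rad, then the closure in counts, from 0 (fully open) to 255 (shut). In form: [[[x, y, z, wx, wy, wz, fingers], ...]]. A call has 1 to 12 rows; each row is the pose to reach, as a shift and turn from the pose commanded when the call began, along the tool's axes at that moment; what a row does not reach only later rows make up. A row lasts 1/8 s, in which the tool goes at most 62.5 mm and 10.7 degrees, less where a joint would pass 70% of its speed; a pose out of reach is approached as far as the arm can. A call with a gripper value outside its range is refused whole. The fingers move at their own pace and stop on an object; "grip_force" is the grip in N (left out, the last holds). Time passes only in rows, so rows that repeat a pose let the fingers close. It gives the time, the measured TCP pose, the force and the opening at its end, in the units of the state.
- monitor.observe(): the state, without advancing time (a new reading comes with each control period).
- imaging.snapshot(name): name is "side" or "top" or "wrist"; returns a dict with "img" (384x512x3 uint8, red, green, blue), "intrinsics" (3x3 intrinsics, pixels), "R" (3x3) and "t" (3): a world point X has camera coordinates R X + t. Camera axes: x right, y down, z forward; pixel columns grow to the right and rows downward; lengths in m; the calibration is good to about 2 mm. A picture is of the moment at which its call begins. There is no depth.
- ticket.job_done(): hands the job in, once; it reports no verdict.
The state is a dict: "clock": time; "joints": joint angles; "qvel": joint speeds; "joint_torque": joint torques, N m; "eef_pos": TCP position; "tool_rot": TCP orientation; "force": force on the tool from outside, world axes, zero at the start; "ft_torque": the same for the moment, N m; "opening": finger opening in m.
Only numpy, scipy, OpenCV 4.12 (cv2) and the standard library are available. Lean on these libraries where they do the work, as an engineer would, in place of code of your own. Each camera call takes 0.05 s, during which the arm holds its last target. There are 200 camera calls.

TASK

Take the kelp-shaving knife out of the white rinse stand and put it away in the free mouth of the steel knife steriliser: push the sprung flap down with the end of the blade, keep it pressed back with the blade while you feel along the mouth for the slot of the loose rack hidden underneath, and push the knife gently fully home, upright, then let go. The blade end chips easily, so never press it against the steriliser with more than about 20 N, and leave the knife already parked there, the steriliser's other flap and everything else on the bench alone.

Things in the scene. Friction and masses are not known exactly. Their poses are not given: they have to be found in the camera images.
- knife_handle (a point): Centre of the wooden handle, 20 (x) by 28 (y) by 90 mm (z), of the loose shaving knife, 0.12 to 0.24 kg, that stands blade down in the rinse stand. z runs along the knife up to the handle's end, y along the blade's width, x through its thickness. Handle reaches 45 mm above and below this point; then come a dark ferrule 12 by 24 mm, 10 mm tall, and the blade. Same either way round
- knife_tip (a point): Middle of the flat, square end of the same knife's steel blade, 150 mm below the handle's centre, same axes. The blade is 4 mm thick (x), 44 mm wide (y), 95 mm long, the full width down to its blunt end
- stand: White plastic rinse stand, fixed, 134 by 98 mm, 52 mm tall, origin at the middle of its underside. Three slots 7 (x) by 50 mm (y), 36 mm apart along x, floor 12 mm above the bench; the knife stands 40 mm deep in the middle one, loosely (it may lean 3 degrees). Lift it straight up to free it
- steriliser: Steel knife steriliser cabinet, fixed, level, 150 (x) by 340 (y) by 120 mm tall, origin at the middle of its underside. In its top are two mouths in a row, each 20 (x) by 90 mm (y), shut by sprung flaps: the free one centred at y = -102 mm, the other, at y = +26 mm, with a knife in it. A knife goes in upright, its width along y
- mouth (a point): The free mouth's point where a knife goes in: in the plane of the steriliser's top, 120 mm above the bench, in the mouth's middle along y and in the blade's middle plane, which lies 14 mm from the mouth's hinge edge (-x side) and 6 mm from its opposite edge (+x side). Axes as the steriliser's. A knife fully home has its blade end 96 mm below it
- rack_top (a point): 45 mm straight below the mouth point, at the top face of the white plate of a loose rack hidden under the flap. The plate has one slot, 16 (x) by 48 mm (y), for the blade. In x the slot is centred here, but along y it is anywhere up to 20 mm either way of this point: that is NOT measured and must be felt with the blade end. The rack shifts only at over 12 N sideways
- rack_floor (a point): 96 mm straight below the mouth point, at the height of the rack's flat floor (24 mm above the bench), on which the blade end of a knife fully home rests. Moved along y with the rack's slot, likewise not measured
- flap (a joint): Angle of the free mouth's steel flap, 87 mm wide (y), 29 mm long (x), with a rolled edge, hinged along the mouth's -x edge: 0 shut, level, 6 mm below the top face; grows as it swings down inside, stops at 1.4. A spring shuts it: about 6 N at the blade to start it, 5 to 6 N sideways (to +x) on a blade that has gone in, when it reads 0.95 to 1.15; it drags on the blade and pushes a held blade's end 3 to 6 mm to +x
- flap_b (a joint): Angle of the other mouth's flap, likewise, held open at about 0.95 to 1.15 by the parked knife
- parked_handle (a point): Centre of the handle of a second, same knife that stands fully home in the steriliser's other mouth, about 130 mm from the free one; leave alone
- whetstone: Grey whetstone on a wooden base lying on the bench, 76 by 230 by 38 mm, origin under its middle; leave alone
- label_roll: Roll of paper labels, 84 mm across, 45 mm tall, origin under its middle; leave alone
- tin_a: Steel tin, 72 mm across, 95 mm tall, origin under its middle; leave alone
- tin_b: Same kind of tin; leave alone
- brush: Wooden cleaning brush lying on the bench; leave alone
- spray: White plastic bottle 190 mm tall; leave alone

How it is judged:
By the outcome, as a careful person would: the job done as asked, in the order asked, and still so for the second after the job is handed in, with the robot touching nothing.
It also fails if it takes over 72 s, if anything falls off the work surface, if the arm or the gripper's body presses on something with over 40 N, if the wrist force passes 120 N, or if a joint passes its speed limit or range.

## Working session

There is one attempt and no reset: what is moved stays moved. The work goes in short steps, Python scripts to look and compute and a tool call to move; the robot and the scene stay as the last step left them, time stands still between calls to the robot, and variables do not carry over. Pictures are saved under pics/ and viewed, about 8 in all and at most 12, crops included, and the job is handed in when it is done.

Besides the shell and the picture viewer there is one more tool, called after "Request:" as name(argument=value, ...) on one line, values as JSON. apply_moves: Moves the arm, as the interface text tells. Its arguments: {"type":"object","properties":{"steps":{"type":"array","items":{"type":"array","items":{"type":"array","items":{"type":"number"}}}},"grip_force":{"type":"number"}},"required":["steps"]}

```bash
ls; mkdir -p pics; python3 - <<'E'
from bench import monitor, imaging
import cv2,numpy as np
s=monitor.observe()
for k,v in s.items(): print(k,np.round(v,4).tolist())
for n in("top","side"):
    d=imaging.snapshot(n); np.savez(f"pics/{n}.npz",**d)
    cv2.imwrite(f"pics/{n}0.png",cv2.resize(d["img"][:,:,::-1],None,fx=1.5,fy=1.5,interpolation=cv2.INTER_CUBIC))
    print(n,d["intrinsics"].tolist(),np.round(d["R"],3).tolist(),d["t"], (-d["R"].T@d["t"]))
E
```

```text
pics
clock 0.0
joints [1.1968, 0.327, -0.1936, 1.052, -0.0, 1.4366]
qvel [-0.0001, 0.0001, 0.0011, -0.0017, 0.0003, 0.0003]
joint_torque [-0.0025, -44.3407, 26.2438, 0.0156, -0.0003, 0.0]
eef_pos [0.1304, 0.5337, 0.2305]
tool_rot [0.5565, 0.4361, -0.4371, -0.5559]
force [0.4549, 0.0916, -0.5644]
ft_torque [0.0136, -0.0297, -0.0081]
opening 0.0853
top [[385.1396332616287, 0.0, 253.35553913882964], [0.0, 385.1396332616287, 195.1518216764787], [0.0, 0.0, 1.0]] [[0.001, -1.0, 0.001], [-0.994, -0.001, -0.11], [0.11, -0.001, -0.994]] [-0.0123466   0.55805646  1.2646158 ] [ 0.4154325  -0.01034261  1.31838592]
side [[439.5703734359111, 0.0, 257.63478420649324], [0.0, 439.5703734359111, 191.66750036547342], [0.0, 0.0, 1.0]] [[0.785, -0.62, -0.014], [-0.471, -0.581, -0.664], [0.403, 0.527, -0.748]] [-0.40987998  0.33609     1.25671883] [-0.02706604 -0.72101502  1.1574563 ]
```

View pics/top0.png

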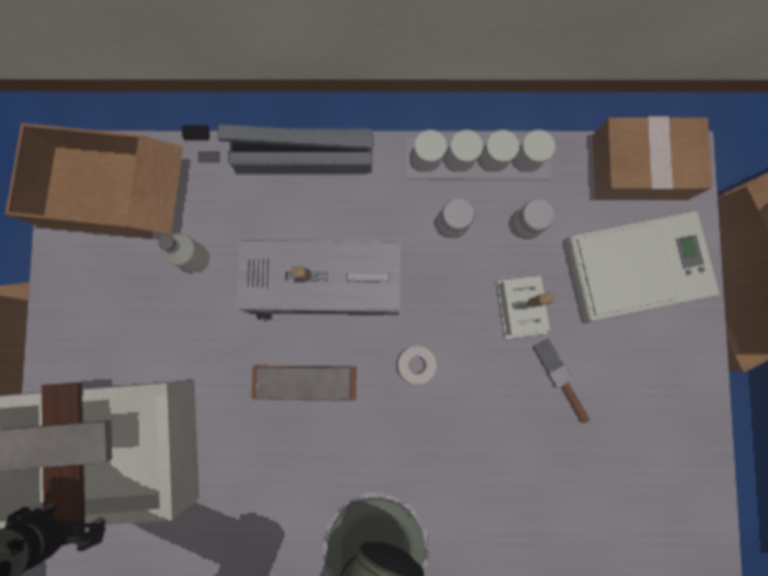

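View pics/side0.png

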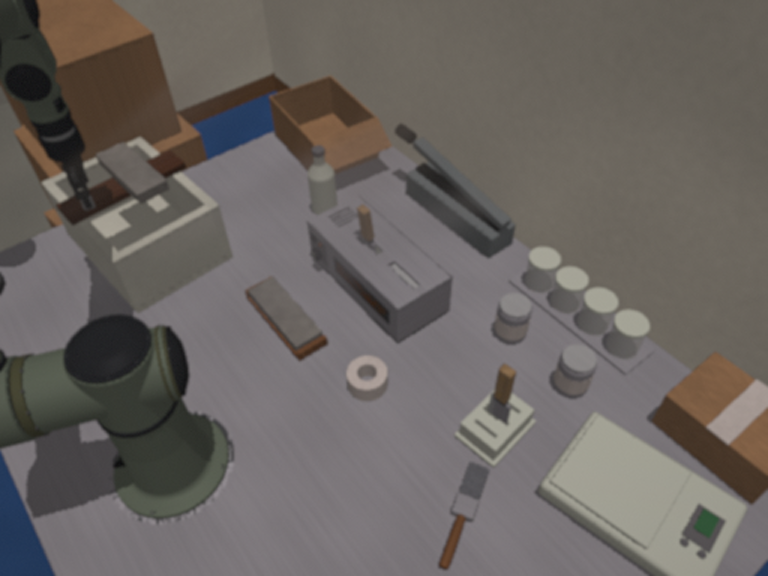

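The top view shows the steriliser at (320,277) with the free mouth at (368,277). The parked knife is at (300,273), and the stand and knife are at (525,307). Both are nearly aligned with the world axes.

```bash
cat > h.py <<'E'
import numpy as np,cv2
from scipy.spatial.transform import Rotation as Ro
from bench import monitor, imaging
def snap(n):
    d=imaging.snapshot(n); return d
def cast(d,uv,z):
    uv=np.atleast_2d(uv).astype(float); r=np.c_[uv,np.ones(len(uv))]@np.linalg.inv(d["intrinsics"]).T@d["R"]
    c=-d["R"].T@d["t"]; return c+r*((z-c[2])/r[:,2])[:,None]
def proj(d,X):
    p=(np.atleast_2d(X)@d["R"].T+d["t"])@d["intrinsics"].T; return p[:,:2]/p[:,2:]
def tri(ds,uvs):
    A=[];b=[]
    for d,uv in zip(ds,uvs):
        c=-d["R"].T@d["t"]; r=d["R"].T@np.linalg.solve(d["intrinsics"],[*uv,1]); r/=np.linalg.norm(r)
        P=np.eye(3)-np.outer(r,r); A.append(P); b.append(P@c)
    return np.linalg.lstsq(np.vstack(A),np.hstack(b),rcond=None)[0]
E
python3 - <<'E'
from h import *
s=monitor.observe(); print(np.round(Ro.from_quat(s["tool_rot"]).as_matrix(),3).tolist())
t=dict(np.load("pics/top.npz")); sd=dict(np.load("pics/side.npz"))
a=t["img"][150:250,145:385]; b=sd["img"][120:320,190:390]
cv2.imwrite("pics/c1.png",np.vstack([cv2.resize(a[:,:,::-1],(800,333),interpolation=cv2.INTER_CUBIC)]))
# free flap bright bar
for n,d,roi in(("top",t,(225,175,270,195)),("side",sd,(255,170,285,195))):
    x0,y0,x1,y1=roi; g=cv2.cvtColor(d["img"],cv2.COLOR_RGB2GRAY)[y0:y1,x0:x1]
    m=(g>np.median(g)+25).astype(np.uint8); c,_=cv2.findContours(m,0,2); c=max(c,key=cv2.contourArea)
    r=cv2.minAreaRect(c); print(n,r, np.array(r[0])+[x0,y0])
# handles
for n,d in(("top",t),("side",sd)):
    hsv=cv2.cvtColor(d["img"],cv2.COLOR_RGB2HSV); m=cv2.inRange(hsv,(3,70,60),(20,255,255))
    k,l,st,ce=cv2.connectedComponentsWithStats(m)
    for i in range(1,k):
        if 30<st[i,4]<900: print(n,st[i].tolist(),ce[i].round(1).tolist())
E
```

```text
[[0.238, -0.001, -0.971], [0.971, -0.001, 0.238], [-0.002, -1.0, 0.0]]Traceback (most recent call last):
  File "<stdin>", line 9, in <module>
ValueError: max() iterable argument is empty
```

View pics/c1.png

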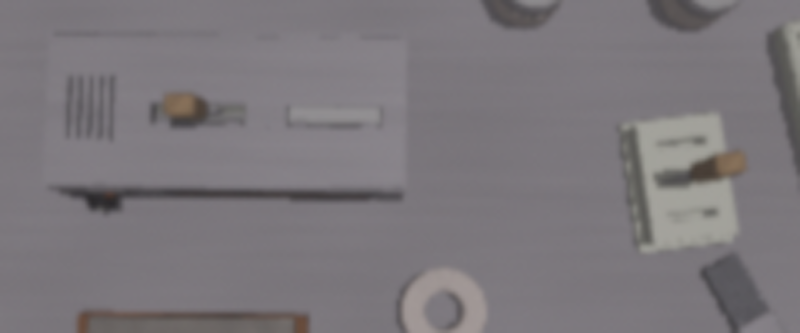

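The crop shows the free mouth at crop (287–381, 106–126), the knife handle end at (730,162), the stand slots at (681,141) and (692,212), and the stand turned about 6°.

```bash
python3 - <<'E'
from h import *
t=dict(np.load("pics/top.npz")); sd=dict(np.load("pics/side.npz"))
P=lambda u,v:(145+(u+.5)/3.333-.5,150+(v+.5)/3.333-.5)
print("mouth corners",cast(t,[P(287,106),P(381,106),P(381,126),P(287,126)],.12).round(4).tolist())
print("ster top", cast(t,[P(52,36),P(406,40),P(404,190),P(50,186)],.12).round(4).tolist())
print("stand top slots",cast(t,[P(681,141),P(692,212)],.052).round(4).tolist())
for n,d in(("top",t),("side",sd)):
    hsv=cv2.cvtColor(d["img"],cv2.COLOR_RGB2HSV); m=cv2.inRange(hsv,(3,70,60),(20,255,255))
    k,l,st,ce=cv2.connectedComponentsWithStats(m)
    for i in range(1,k):
        if 30<st[i,4]<600: print(n,st[i].tolist(),ce[i].round(1).tolist())
# stand white mask
hsv=cv2.cvtColor(t["img"],cv2.COLOR_RGB2HSV)[178:232,325:372]
print(hsv[35,:,:].tolist()[::4])
m=((hsv[...,2]>150)).astype(np.uint8); c,_=cv2.findContours(m,0,2); c=max(c,key=cv2.contourArea); r=cv2.minAreaRect(c); print(r)
b=cv2.boxPoints(r)+[325,178]; print(cast(t,b,.052).round(4).tolist())
E
```

```text
mouth corners [[0.5914, 0.0595, 0.12], [0.5915, -0.0291, 0.12], [0.5725, -0.0291, 0.12], [0.5724, 0.0594, 0.12]]
ster top [[0.6582, 0.2829, 0.12], [0.6548, -0.0529, 0.12], [0.5121, -0.0506, 0.12], [0.5155, 0.2808, 0.12]]
stand top slots [[0.5668, -0.3283, 0.052], [0.4962, -0.3373, 0.052]]
top [330, 54, 58, 1, 58] [358.5, 54.0]
top [195, 179, 9, 6, 50] [199.0, 181.4]
top [359, 196, 9, 7, 45] [363.1, 198.8]
top [168, 244, 3, 22, 47] [169.1, 255.0]
top [233, 245, 4, 21, 63] [235.0, 255.0]
top [28, 256, 24, 27, 595] [40.0, 269.0]
top [376, 256, 16, 25, 121] [383.4, 268.6]
top [29, 310, 24, 19, 198] [39.3, 315.5]
side [62, 119, 21, 12, 105] [74.5, 124.2]
side [30, 139, 12, 12, 89] [35.2, 144.7]
side [165, 197, 53, 43, 253] [196.6, 225.5]
side [330, 243, 14, 26, 222] [336.0, 255.3]
side [293, 343, 17, 36, 231] [301.1, 361.2]
[[144, 10, 124], [144, 10, 124], [150, 9, 116], [24, 14, 94], [21, 11, 163], [26, 12, 155], [26, 13, 152], [30, 12, 148], [30, 11, 114], [26, 11, 158], [15, 7, 145], [150, 10, 123]]
((24.56923484802246, 26.053844451904297), (37.70655822753906, 27.907814025878906), 82.87498474121094)
[[0.583, -0.277, 0.052], [0.5947, -0.3693, 0.052], [0.4707, -0.381, 0.052], [0.4592, -0.2897, 0.052]]
```

Request:
apply_moves(steps=[[[0,-60,0,0,0,0,0],[0,-90,0,0,0,0,0],[-352,-90,-385,0,1.2,0,0],[-352,-90,-385,0,1.2,0,0],[-352,-90,-385,0,1.2,0,0],[-352,-90,-385,0,1.2,0,0],[-352,-90,-385,0,1.2,0,0],[-352,-90,-385,0,1.2,0,0],[-352,-90,-385,0,1.2,0,0],[-352,-90,-385,0,1.2,0,0],[-352,-90,-385,0,1.2,0,0],[-352,-90,-385,0,1.2,0,0]]])

```text
clock: 1.6
eef_pos: [0.4214, 0.0996, 0.3208]
tool_rot: [-0.706, -0.045, 0.045, 0.706]
force: [0.4, -0.5, -0.8]
opening: 0.0855
```

```bash
python3 - <<'E'
from h import *
w=snap("wrist"); s=monitor.observe(); np.savez("pics/w0.npz",**w)
c=-w["R"].T@w["t"]; print("cam rel tcp",c-s["eef_pos"],"axis",w["R"][2].round(3),w["intrinsics"].round(1).tolist())
print(proj(w,[[.586,.015,.12],[.5,.2,.12],[.53,-.33,.05]]))
cv2.imwrite("pics/w0.png",w["img"][:,:,::-1])
E
```

```text
cam rel tcp [-0.00775923  0.07533392  0.14283165] axis [ 0.038 -0.299 -0.954] [[320.8, 0.0, 258.8], [0.0, 320.8, 195.5], [0.0, 0.0, 1.0]]
[[385.7912583  254.00822484]
 [347.68589821  80.81674441]
 [288.96826198 410.12889524]]
```

View pics/w0.png

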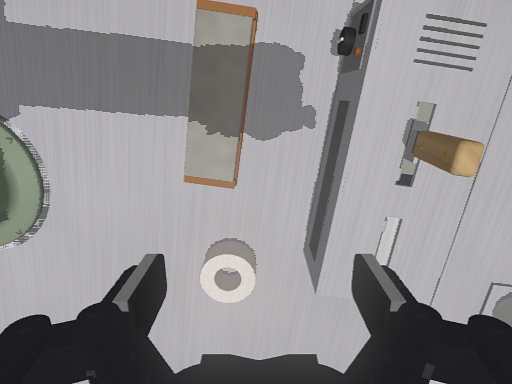

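Request:
apply_moves(steps=[[[52,0,-445,0,0,0,0],[52,0,-445,0,0,0,0],[52,0,-445,0,0,0,0],[52,0,-445,0,0,0,0],[52,0,-445,0,0,0,0],[52,0,-445,0,0,0,0],[52,0,-445,0,0,0,0],[52,0,-445,0,0,0,0],[52,0,-445,0,0,0,0],[52,0,-445,0,0,0,0]]])

```text
clock: 2.9
eef_pos: [0.5308, -0.3312, 0.3217]
tool_rot: [-0.705, -0.047, 0.047, 0.706]
force: [0.1, 0.4, -0.1]
opening: 0.0852
```

```bash
python3 - <<'E'
from h import *
w=snap("wrist"); s=monitor.observe(); np.savez("pics/w1.npz",**w); print(s["eef_pos"],s["tool_rot"])
cv2.imwrite("pics/w1.png",w["img"][:,:,::-1])
E
```

```text
[ 0.53085843 -0.33132879  0.32192658] [-0.7054807  -0.0472168   0.04701847  0.70558969]
```

View pics/w1.png

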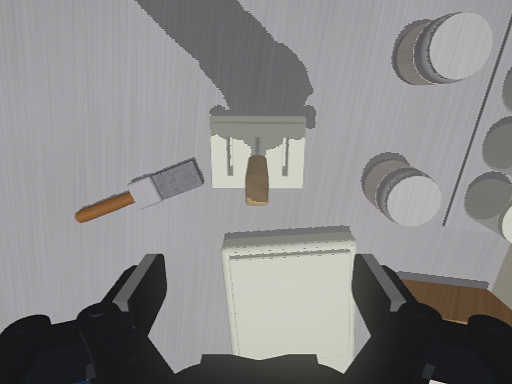

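Wrist view 0 shows the free mouth partly, at (388,238). Wrist view 1 shows the knife handle from (257,155) to its end at (257,200), with the stand slots at columns 230, 258 and 286, parallel to the image columns.

```bash
python3 - <<'E'
from h import *
w=dict(np.load("pics/w1.npz")); t=dict(np.load("pics/top.npz")); sd=dict(np.load("pics/side.npz"))
hsv=cv2.cvtColor(w["img"],cv2.COLOR_RGB2HSV); m=cv2.inRange(hsv,(5,60,40),(25,255,255)); m[:,:235]=0;m[:,280:]=0;m[:140]=0;m[215:]=0
ys,xs=np.nonzero(m)
for v in range(ys.min(),ys.max()+1,6): q=xs[ys==v]; print(v,q.min(),q.max(),end=' | ')
print(ys.min(),ys.max())
print("top end",cast(w,[[257,204]],.207).round(4), "base of handle",cast(w,[[257,154]],.117).round(4))
print("slots",cast(w,[[230,138],[230,175],[258,138],[286,138],[286,175]],.052).round(4).tolist())
print("stand",cast(w,[[210,188],[303,188],[210,121],[306,121]],.052).round(4).tolist())
print("tins",cast(w,[[414,197],[459,46]],.095).round(3).tolist())
E
```

```text
156 251 263 | 162 249 265 | 168 248 266 | 174 247 267 | 180 246 267 | 186 246 268 | 192 246 267 | 198 246 267 | 204 248 265 | 156 204
top end [[ 0.5322 -0.3433  0.207 ]] base of handle [[ 0.5282 -0.317   0.117 ]]
slots [[0.4925, -0.3128, 0.052], [0.4977, -0.361, 0.052], [0.528, -0.308, 0.052], [0.5634, -0.3032, 0.052], [0.5711, -0.3511, 0.052]]
stand [[0.4731, -0.3824, 0.052], [0.5965, -0.3658, 0.052], [0.4654, -0.295, 0.052], [0.5849, -0.2789, 0.052]]
tins [[0.724, -0.347, 0.095], [0.724, -0.179, 0.095]]
```

Request:
apply_moves(steps=[[[0,60,0,0,0,0,0],[0,110,0,0,0,0,0],[0,140,0,0,0,0,0],[0,160,0,0,0,0,0],[0,176,0,0,0,0,0],[0,176,0,0,0,0,0],[0,176,0,0,0,0,120],[0,176,0,0,0,0,200],[0,176,0,0,0,0,255],[0,176,0,0,0,0,255],[0,176,0,0,0,0,255],[0,176,0,0,0,0,255]]], grip_force=80)

```text
clock: 4.45
eef_pos: [0.5309, -0.3339, 0.1459]
tool_rot: [0.706, 0.046, -0.046, -0.705]
force: [-1.7, -0.2, 5.3]
opening: 0.0191
```

```bash
python3 - <<'E'
from h import *
s=monitor.observe(); print({k:np.round(v,4).tolist() for k,v in s.items()})
E
```

```text
{'clock': 4.45, 'joints': [-0.6789, 0.53, -0.1016, 0.9381, -0.0005, 0.761], 'qvel': [0.0003, -0.0002, -0.0003, -0.0018, 0.0003, 0.0003], 'joint_torque': [0.4808, -50.3521, 23.5766, -0.3884, 0.354, 0.001], 'eef_pos': [0.5309, -0.3339, 0.1459], 'tool_rot': [0.706, 0.0464, -0.0461, -0.7052], 'force': [-1.6583, -0.2262, 5.3099], 'ft_torque': [-0.1076, 0.3735, -0.0346], 'opening': 0.0191}
```

Request:
apply_moves(steps=[[[0,-10,0,0,0,0,255],[0,-20,0,0,0,0,255],[0,-35,0,0,0,0,255],[0,-50,0,0,0,0,255],[0,-70,0,0,0,0,255],[0,-110,0,0,0,0,255],[0,-150,0,0,0,0,255],[0,-170,0,0,0,0,255],[0,-170,0,0,0,0,255],[0,-170,0,0,0,0,255]]])

```text
clock: 5.7
eef_pos: [0.5303, -0.3332, 0.3145]
tool_rot: [-0.705, -0.046, 0.047, 0.706]
force: [0.3, 0.6, -2.3]
opening: 0.0189
```

```bash
python3 - <<'E'
from h import *
s=monitor.observe(); print({k:np.round(v,4).tolist() for k,v in s.items() if k in("eef_pos","tool_rot","force","ft_torque")})
R=Ro.from_quat(s["tool_rot"]); print(R.as_matrix().round(4).tolist())
t=snap("top"); sd=snap("side"); w=snap("wrist")
np.savez("pics/t2.npz",**t);np.savez("pics/s2.npz",**sd);np.savez("pics/w2.npz",**w)
tip=np.array(s["eef_pos"])+[0,0,-.134]
u=proj(sd,tip)[0].astype(int); ut=proj(w,tip)[0].astype(int); print(u,ut)
a=cv2.resize(sd["img"][max(u[1]-100,0):u[1]+30,u[0]-50:u[0]+50,::-1],(400,520),interpolation=cv2.INTER_CUBIC)
print(max(u[1]-100,0),u[0]-50)
b=w["img"][184:384,156:356,::-1]; b=cv2.resize(b,(400,400)); b=np.vstack([b,np.zeros((120,400,3),np.uint8)])
cv2.imwrite("pics/c2.png",np.hstack([a,b]))
E
```

```text
{'eef_pos': [0.5303, -0.3332, 0.3145], 'tool_rot': [-0.7053, -0.046, 0.0466, 0.7059], 'force': [0.3197, 0.6225, -2.3228], 'ft_torque': [-0.0064, -0.0027, 0.0146]}
[[0.9914, -0.0009, -0.1306], [0.1306, 0.0008, 0.9914], [-0.0008, -1.0, 0.0009]]
[337 252] [257 184]
152 287
```

View pics/c2.png

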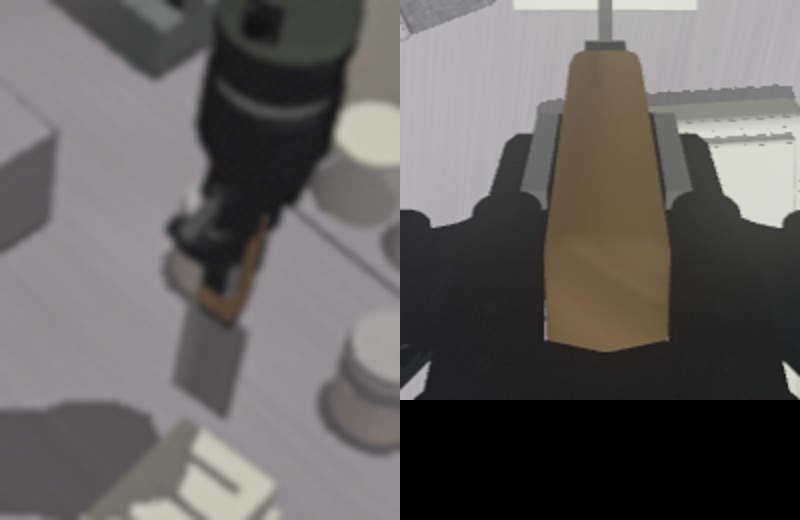

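The knife is held upright: the blade corners in the side view are at (330.5,247) and (343,256), matching the predicted tip at (337,252). Next, move near the mouth, standing off for a clear wrist view.

Request:
apply_moves(steps=[[[0,-15,20,0,0,0,255],[20,-15,60,0,0,0,255],[61,-15,348,0,0.141,0,255],[61,-15,348,0,0.141,0,255],[61,-15,348,0,0.141,0,255],[61,-15,348,0,0.141,0,255],[61,-15,348,0,0.141,0,255],[61,-15,348,0,0.141,0,255],[61,-15,348,0,0.141,0,255],[61,-15,348,0,0.141,0,255]]])

```text
clock: 7.1
eef_pos: [0.5456, 0.0186, 0.3305]
tool_rot: [0.707, -0.004, 0.004, -0.707]
force: [-0.5, -0.5, -2.3]
opening: 0.0192
```

```bash
python3 - <<'E'
from h import *
w=snap("wrist"); s=monitor.observe(); np.savez("pics/w3.npz",**w); print(s["eef_pos"],s["force"],Ro.from_quat(s["tool_rot"]).as_matrix().round(4).tolist())
u=proj(w,[.58,.015,.12])[0].astype(int); print(u)
y0,x0=max(u[1]-100,0),max(u[0]-150,0); a=w["img"][y0:y0+200,x0:x0+266,::-1]; print(x0,y0)
cv2.imwrite("pics/c3.png",cv2.resize(a,None,fx=3,fy=3,interpolation=cv2.INTER_CUBIC))
t2=dict(np.load("pics/s2.npz"))
tip=np.array([.5303,-.3332,.3145-.134]); tz=np.array([-.1306,.9914,0])
print(proj(t2,[tip-.022*tz,tip+.022*tz]))
E
```

```text
[0.54567154 0.01846669 0.33036522] [ 0.35982969  0.19233552 -2.27875558] [[0.9999, -0.0, 0.0118], [-0.0118, -0.0001, 0.9999], [-0.0, -1.0, -0.0001]]
[288 168]
138 68
[[344.05657678 257.29269189]
 [330.68043317 247.6249071 ]]
```

View pics/c3.png

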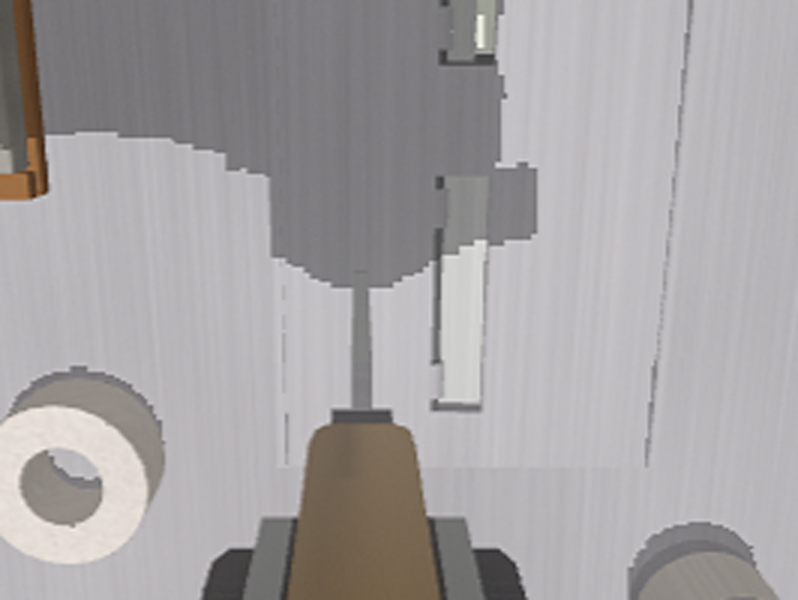

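The crop shows the mouth corners at crop (438,176), (489,176), (482,410) and (432,410), and the blade tip near (360,271).

```bash
python3 - <<'E'
from h import *
w=dict(np.load("pics/w3.npz"))
P=lambda u,v:(138+(u+.5)/3-.5,68+(v+.5)/3-.5)
c=cast(w,[P(438,176),P(489,176),P(482,410),P(432,410)],.12); print(c.round(4).tolist())
print("ster edges",cast(w,[P(284,300),P(287,466),P(648,466),P(690,0)],.12).round(4).tolist())
tip=np.array([.5457,.0185,.3304-.134])
for dx,dy in((0,.022),(0,-.022)): print("tip pred",(proj(w,tip+[dx,dy,0])[0]-[138,68]+.5)*3-.5)
g=cv2.cvtColor(w["img"],cv2.COLOR_RGB2GRAY)
for v in (150,154,157,158,159,160,162,166,175,185): print(v,g[v,250:268].tolist())
x0=int(P(425,0)[0]);
for v in (135,165,190): print(v,x0,g[v,x0:x0+28].tolist())
E
```

```text
[[0.5743, 0.0619, 0.12], [0.5927, 0.0617, 0.12], [0.5926, -0.0276, 0.12], [0.5731, -0.0274, 0.12]]
ster edges [[0.5172, 0.0169, 0.12], [0.516, -0.0502, 0.12], [0.6589, -0.0517, 0.12], [0.6597, 0.1201, 0.12]]
tip pred [358.2810979 276.9613734]
tip pred [360.05660048 419.14294178]
150 [125, 124, 125, 123, 125, 127, 127, 126, 128, 127, 123, 124, 128, 128, 127, 128, 131, 130]
154 [125, 124, 124, 123, 125, 129, 127, 127, 127, 128, 125, 125, 129, 128, 128, 128, 131, 130]
157 [127, 125, 125, 124, 126, 129, 128, 128, 129, 128, 126, 126, 129, 129, 128, 130, 131, 132]
158 [125, 124, 126, 123, 126, 125, 119, 116, 117, 116, 121, 126, 129, 129, 128, 129, 132, 131]
159 [126, 124, 125, 123, 126, 127, 126, 126, 127, 126, 125, 127, 129, 129, 128, 129, 132, 132]
160 [126, 124, 124, 123, 125, 127, 127, 126, 127, 126, 125, 126, 129, 129, 129, 129, 132, 131]
162 [125, 123, 124, 122, 125, 128, 125, 126, 127, 126, 125, 126, 128, 128, 126, 127, 130, 129]
166 [192, 190, 190, 190, 195, 163, 130, 125, 126, 127, 122, 183, 198, 196, 193, 195, 198, 197]
175 [192, 189, 190, 189, 196, 152, 126, 127, 128, 128, 125, 153, 192, 196, 192, 195, 197, 196]
185 [192, 190, 191, 191, 184, 147, 127, 129, 129, 129, 128, 124, 187, 196, 192, 195, 197, 196]
135 279 [124, 126, 124, 125, 124, 121, 121, 118, 128, 137, 140, 138, 136, 136, 137, 137, 139, 142, 144, 142, 141, 129, 124, 127, 129, 128, 128, 130]
165 279 [194, 194, 198, 158, 114, 96, 196, 209, 207, 208, 209, 206, 206, 206, 207, 207, 212, 213, 210, 212, 153, 179, 195, 195, 192, 194, 197, 196]
190 279 [194, 194, 190, 192, 184, 174, 164, 198, 206, 207, 207, 206, 205, 206, 207, 210, 209, 207, 209, 162, 182, 194, 194, 189, 193, 197, 195, 192]
```

Request:
apply_moves(steps=[[[20,0,-10,0,0,0,255],[37,0,-20,0,0,0,255],[37,30,-20,0,0,0,255],[37,60,-20,0,0,0,255],[37,60,-20,0,0,0,255],[37,60,-20,0,0,0,255],[37,60,-20,0,0,0,255]]])

```text
clock: 8.02
eef_pos: [0.5834, -0.0012, 0.2719]
tool_rot: [0.707, -0.003, 0.005, -0.707]
force: [-0.1, 0.5, -2.4]
opening: 0.0188
```

```bash
python3 - <<'E'
from h import *
w=snap("wrist"); s=monitor.observe(); np.savez("pics/w4.npz",**w); print(s["eef_pos"],s["force"],s["ft_torque"])
tip=np.array(s["eef_pos"])-[-.0008,0,.134]
u=proj(w,tip)[0].astype(int);print(u); y0,x0=max(u[1]-100,0),u[0]-100; print(x0,y0)
cv2.imwrite("pics/c4.png",cv2.resize(w["img"][y0:y0+150,x0:x0+200,::-1],None,fx=4,fy=4,interpolation=cv2.INTER_CUBIC))
E
```

```text
[ 0.58328332 -0.00106712  0.27177291] [ 0.99907525  0.45917872 -1.72314433] [-0.01762212 -0.02178739 -0.0177062 ]
[257 183]
157 83
```

View pics/c4.png

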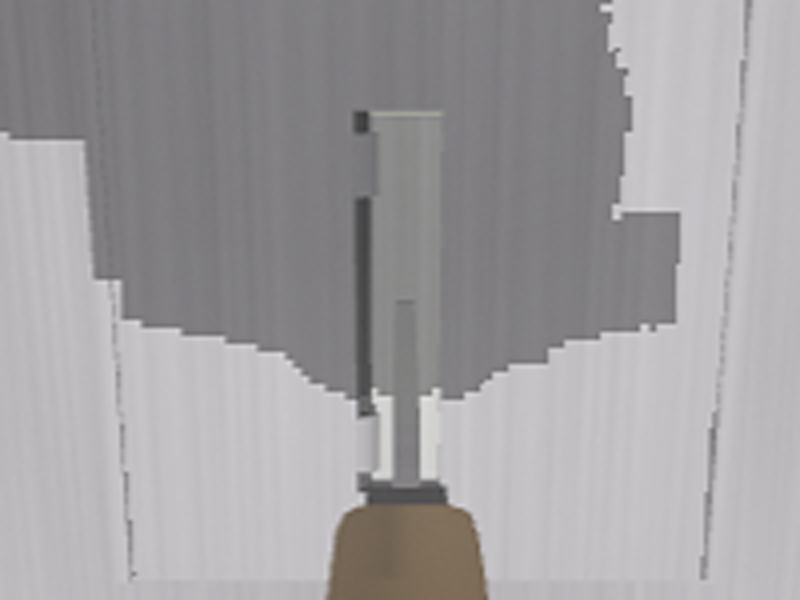

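The crop shows the mouth at cols 356–443, rows 112–488, and the blade tip at col 405, row 300. That puts the tip 11 mm from the hinge edge, as intended (3 mm bias for the flap push).

```bash
python3 - <<'E'
from h import *
w=dict(np.load("pics/w4.npz"))
P=lambda u,v:(157+(u+.5)/4-.5,83+(v+.5)/4-.5)
print(cast(w,[P(400,111),P(400,489),P(357,300),P(443,300)],.12).round(4).tolist(),cast(w,[P(405,299)],.138).round(4))
E
```

```text
[[0.5838, 0.0618, 0.12], [0.5828, -0.0271, 0.12], [0.5733, 0.0194, 0.12], [0.5933, 0.0192, 0.12]] [[0.5845 0.023  0.138 ]]
```

Request:
apply_moves(steps=[[[0,10,0,0,0,0,255],[0,16,0,0,0,0,255],[0,20,0,0,0,0,255],[0,24,0,0,0,0,255],[0,26,0,0,0,0,255],[0,28,0,0,0,0,255],[0,28,0,0,0,0,255]]])

```text
clock: 8.95
eef_pos: [0.5832, -0.0009, 0.2441]
tool_rot: [0.707, -0.003, 0.004, -0.707]
force: [-1.3, 0.9, 6.9]
opening: 0.0189
```

Request:
apply_moves(steps=[[[0,3,0,0,0,0,255],[0,6,0,0,0,0,255],[0,8,0,0,0,0,255],[0,8,0,0,0,0,255]]])

```text
clock: 9.45
eef_pos: [0.5849, -0.001, 0.2362]
tool_rot: [0.707, -0.001, 0.006, -0.707]
force: [2.4, 0.3, 5.0]
opening: 0.0192
```

Request:
apply_moves(steps=[[[0,3,0,0,0,0,255],[0,6,0,0,0,0,255],[0,8,0,0,0,0,255],[0,8,0,0,0,0,255]]])

```text
clock: 9.95
eef_pos: [0.5829, -0.0009, 0.2261]
tool_rot: [0.707, -0.003, 0.004, -0.707]
force: [5.2, 0.1, 1.1]
opening: 0.0195
```

Request:
apply_moves(steps=[[[0,3,-1.5,0,0,0,255],[0,6,-1.5,0,0,0,255],[0,9,-1.5,0,0,0,255],[0,9,-1.5,0,0,0,255],[0,9,-1.5,0,0,0,255]]])

```text
clock: 10.58
eef_pos: [0.5824, -0.0024, 0.2165]
tool_rot: [0.707, -0.004, 0.003, -0.707]
force: [6.7, 0.9, -3.7]
opening: 0.0187
```

Request:
apply_moves(steps=[[[0,1,0,0,0,0,255],[0,2,0,0,0,0,255],[0,2,0,0,0,0,255],[0,2,0,0,0,0,255]]])

```text
clock: 11.08
eef_pos: [0.5825, -0.0024, 0.2151]
tool_rot: [0.707, -0.004, 0.003, -0.707]
force: [4.7, -0.5, -1.1]
opening: 0.0188
```

Request:
apply_moves(steps=[[[0,1,0,0,0,0,255],[0,2,0,0,0,0,255],[0,2,0,0,0,0,255]]])

```text
clock: 11.45
eef_pos: [0.5825, -0.0024, 0.2132]
tool_rot: [0.707, -0.004, 0.004, -0.707]
force: [5.3, 0.1, -0.9]
opening: 0.0186
```

Request:
apply_moves(steps=[[[0,0.5,0,0,0,0,255],[0,1,0,0,0,0,255],[0,1,0,0,0,0,255]]])

```text
clock: 11.82
eef_pos: [0.5825, -0.0024, 0.2122]
tool_rot: [0.707, -0.004, 0.004, -0.707]
force: [4.6, -0.1, -0.7]
opening: 0.0193
```

Request:
apply_moves(steps=[[[0,0.5,0,0,0,0,255],[0,1,0,0,0,0,255],[0,1,0,0,0,0,255]]])

```text
clock: 12.2
eef_pos: [0.5825, -0.0024, 0.2112]
tool_rot: [-0.707, 0.004, -0.004, 0.707]
force: [4.5, -0.3, 0.5]
opening: 0.0194
```

Request:
apply_moves(steps=[[[0,0.5,0,0,0,0,255],[0,0.8,0,0,0,0,255],[0,0.8,0,0,0,0,255]]])

```text
clock: 12.58
eef_pos: [0.5825, -0.0024, 0.2104]
tool_rot: [-0.707, 0.004, -0.004, 0.707]
force: [3.9, 0.8, -0.2]
opening: 0.0191
```

Request:
apply_moves(steps=[[[0,0.5,0,0,0,0,255],[0,0.8,0,0,0,0,255],[0,0.8,0,0,0,0,255]]])

```text
clock: 12.95
eef_pos: [0.5825, -0.0024, 0.2097]
tool_rot: [-0.707, 0.004, -0.004, 0.707]
force: [5.6, -0.1, -0.0]
opening: 0.0192
```

Request:
apply_moves(steps=[[[0,0.5,0,0,0,0,255],[0,0.8,0,0,0,0,255],[0,0.8,0,0,0,0,255]]])

```text
clock: 13.32
eef_pos: [0.5825, -0.0023, 0.2089]
tool_rot: [-0.707, 0.003, -0.004, 0.707]
force: [5.1, -0.6, 0.2]
opening: 0.0196
```

Request:
apply_moves(steps=[[[0,0.5,0,0,0,0,255],[0,0.8,0,0,0,0,255],[0,0.8,0,0,0,0,255]]])

```text
clock: 13.7
eef_pos: [0.5826, -0.0023, 0.2088]
tool_rot: [0.707, -0.003, 0.004, -0.707]
force: [2.7, -0.2, 5.4]
opening: 0.0189
```

Request:
apply_moves(steps=[[[0,-1.5,0,0,0,0,255],[0,-1.5,3,0,0,0,255],[0,-0.5,3,0,0,0,255],[0,0.3,3,0,0,0,255],[0,0.3,3,0,0,0,255]]])

```text
clock: 14.32
eef_pos: [0.5828, -0.0001, 0.2087]
tool_rot: [0.708, -0.003, 0.004, -0.706]
force: [4.0, -0.7, 6.4]
opening: 0.0195
```

Request:
apply_moves(steps=[[[0,-1.8,0,0,0,0,255],[0,-1.8,3,0,0,0,255],[0,-0.8,3,0,0,0,255],[0,0,3,0,0,0,255],[0,0,3,0,0,0,255]]])

```text
clock: 14.95
eef_pos: [0.5828, 0.0031, 0.2087]
tool_rot: [0.708, -0.003, 0.004, -0.707]
force: [2.9, -1.8, 6.1]
opening: 0.0187
```

Request:
apply_moves(steps=[[[0,-1.8,0,0,0,0,255],[0,-1.8,3,0,0,0,255],[0,-0.8,3,0,0,0,255],[0,0,3,0,0,0,255],[0,0,3,0,0,0,255]]])

```text
clock: 15.58
eef_pos: [0.5828, 0.0063, 0.2086]
tool_rot: [0.707, -0.003, 0.004, -0.707]
force: [3.0, -1.6, 6.2]
opening: 0.0192
```

Request:
apply_moves(steps=[[[0,-1.8,0,0,0,0,255],[0,-1.8,3,0,0,0,255],[0,-0.8,3,0,0,0,255],[0,0,3,0,0,0,255],[0,0,3,0,0,0,255]]])

```text
clock: 16.2
eef_pos: [0.5828, 0.0095, 0.2081]
tool_rot: [0.707, -0.003, 0.004, -0.707]
force: [3.0, -1.7, 4.5]
opening: 0.0191
```

Request:
apply_moves(steps=[[[0,-1.8,0,0,0,0,255],[0,-1.8,3,0,0,0,255],[0,-0.8,3,0,0,0,255],[0,0,3,0,0,0,255],[0,0,3,0,0,0,255]]])

```text
clock: 16.82
eef_pos: [0.5824, 0.0129, 0.2072]
tool_rot: [-0.707, 0.004, -0.003, 0.707]
force: [4.2, -0.5, -2.0]
opening: 0.0191
```

Request:
apply_moves(steps=[[[0,-1.8,0,0,0,0,255],[0,-1.8,3,0,0,0,255],[0,-0.8,3,0,0,0,255],[0,0,3,0,0,0,255],[0,0,3,0,0,0,255]]])

```text
clock: 17.45
eef_pos: [0.5828, 0.0154, 0.2082]
tool_rot: [0.707, -0.003, 0.004, -0.707]
force: [4.0, -0.6, 3.6]
opening: 0.0191
```

Request:
apply_moves(steps=[[[0,-1.8,0,0,0,0,255],[0,-1.8,3,0,0,0,255],[0,-0.8,3,0,0,0,255],[0,0,3,0,0,0,255],[0,0,3,0,0,0,255]]])

```text
clock: 18.08
eef_pos: [0.583, 0.0182, 0.2086]
tool_rot: [0.707, -0.003, 0.004, -0.707]
force: [3.6, -2.1, 5.8]
opening: 0.0193
```

Request:
apply_moves(steps=[[[0,-2,0,0,0,0,255],[0,-2,-3,0,0,0,255],[0,-2,-6.2,0,0,0,255],[0,-2,-6.2,0,0,0,255],[0,-1,-6.2,0,0,0,255],[0,0,-6.2,0,0,0,255],[0,1,-6.2,0,0,0,255],[0,1,-6.2,0,0,0,255]]])

```text
clock: 19.08
eef_pos: [0.5825, 0.0127, 0.2064]
tool_rot: [-0.707, 0.004, -0.003, 0.707]
force: [5.0, 1.5, -1.7]
opening: 0.0194
```

Request:
apply_moves(steps=[[[0,1,0,0,0,0,255],[0,2,0,0,0,0,255],[0,2,0,0,0,0,255]]])

```text
clock: 19.45
eef_pos: [0.5826, 0.0123, 0.2046]
tool_rot: [0.707, -0.004, 0.004, -0.707]
force: [5.2, 0.7, -1.3]
opening: 0.0191
```

Request:
apply_moves(steps=[[[0,1.5,0,0,0,0,255],[0,3,0,0,0,0,255],[0,4.5,0,0,0,0,255],[0,6,0,0,0,0,255],[0,6,0,0,0,0,255]]])

```text
clock: 20.08
eef_pos: [0.5826, 0.0124, 0.1985]
tool_rot: [0.707, -0.004, 0.003, -0.707]
force: [4.5, -0.4, -2.1]
opening: 0.0194
```

Request:
apply_moves(steps=[[[0,1.5,0,0,0,0,255],[0,3,0,0,0,0,255],[0,4.5,0,0,0,0,255],[0,6,0,0,0,0,255],[0,6,0,0,0,0,255]]])

```text
clock: 20.7
eef_pos: [0.5826, 0.0125, 0.1925]
tool_rot: [-0.707, 0.004, -0.003, 0.707]
force: [5.1, -0.9, -1.0]
opening: 0.0192
```

Request:
apply_moves(steps=[[[0,2,0,0,0,0,255],[0,4,0,0,0,0,255],[0,6,0,0,0,0,255],[0,8,0,0,0,0,255],[0,10,0,0,0,0,255],[0,10,0,0,0,0,255]]])

```text
clock: 21.45
eef_pos: [0.5825, 0.0124, 0.1824]
tool_rot: [-0.707, 0.004, -0.003, 0.707]
force: [5.5, -0.7, -1.5]
opening: 0.0192
```

Request:
apply_moves(steps=[[[0,2,0,0,0,0,255],[0,4,0,0,0,0,255],[0,6,0,0,0,0,255],[0,8,0,0,0,0,255],[0,10,0,0,0,0,255],[0,10,0,0,0,0,255]]])

```text
clock: 22.2
eef_pos: [0.5825, 0.0124, 0.1724]
tool_rot: [-0.707, 0.004, -0.003, 0.707]
force: [5.3, -0.2, -2.2]
opening: 0.0194
```

Request:
apply_moves(steps=[[[0,2,0,0,0,0,255],[0,4,0,0,0,0,255],[0,6,0,0,0,0,255],[0,8,0,0,0,0,255],[0,10,0,0,0,0,255],[0,11,0,0,0,0,255],[0,11,0,0,0,0,255]]])

```text
clock: 23.08
eef_pos: [0.5825, 0.0125, 0.1615]
tool_rot: [-0.707, 0.004, -0.003, 0.707]
force: [5.4, 1.0, -2.6]
opening: 0.0191
```

Request:
apply_moves(steps=[[[0,0.6,0,0,0,0,255],[0,1.2,0,0,0,0,255],[0,1.2,0,0,0,0,255],[0,1.2,0,0,0,0,255]]])

```text
clock: 23.58
eef_pos: [0.5827, 0.0124, 0.1606]
tool_rot: [0.707, -0.004, 0.004, -0.707]
force: [3.9, 0.9, -1.1]
opening: 0.0193
```

Request:
apply_moves(steps=[[[0,0.6,0,0,0,0,255],[0,1.2,0,0,0,0,255],[0,1.2,0,0,0,0,255],[0,1.2,0,0,0,0,255]]])

```text
clock: 24.08
eef_pos: [0.5826, 0.0124, 0.1593]
tool_rot: [0.707, -0.004, 0.004, -0.707]
force: [5.1, 0.8, -1.5]
opening: 0.0189
```

Request:
apply_moves(steps=[[[0,0.6,0,0,0,0,255],[0,1,0,0,0,0,255],[0,1,0,0,0,0,255]]])

```text
clock: 24.45
eef_pos: [0.5826, 0.0124, 0.1584]
tool_rot: [0.707, -0.004, 0.004, -0.707]
force: [5.4, 0.6, -1.1]
opening: 0.0194
```

Request:
apply_moves(steps=[[[0,0.4,0,0,0,0,255],[0,0.8,0,0,0,0,255],[0,0.8,0,0,0,0,255]]])

```text
clock: 24.82
eef_pos: [0.5827, 0.0124, 0.1579]
tool_rot: [0.707, -0.003, 0.004, -0.707]
force: [4.2, -0.2, 3.6]
opening: 0.0193
```

Floor contact came at the expected depth (TCP z 0.158, about 5 N). Releasing gently.

Request:
apply_moves(steps=[[[0,0,0,0,0,0,190],[0,0,0,0,0,0,180],[0,0,0,0,0,0,165],[0,0,0,0,0,0,140],[0,0,0,0,0,0,100],[0,0,0,0,0,0,50],[0,0,0,0,0,0,0],[0,0,0,0,0,0,0],[0,0,0,0,0,0,0]]])

```text
clock: 25.95
eef_pos: [0.5826, 0.0124, 0.1576]
tool_rot: [0.707, -0.004, 0.004, -0.707]
force: [-0.8, 0.5, 0.6]
opening: 0.0859
```

```bash
python3 - <<'E'
from h import *
w=snap("wrist"); sd=snap("side"); s=monitor.observe(); print(s["eef_pos"],s["force"],s["opening"])
a=cv2.resize(sd["img"][110:230,190:310,::-1],(400,400),interpolation=cv2.INTER_CUBIC)
cv2.imwrite("pics/c5.png",np.hstack([a,cv2.resize(w["img"][134:384,130:380,::-1],(400,400))]))
E
```

```text
[0.58261283 0.01242734 0.15757013] [ 0.28699361 -0.006966   -0.72109554] 0.0856880338495632
```

View pics/c5.png

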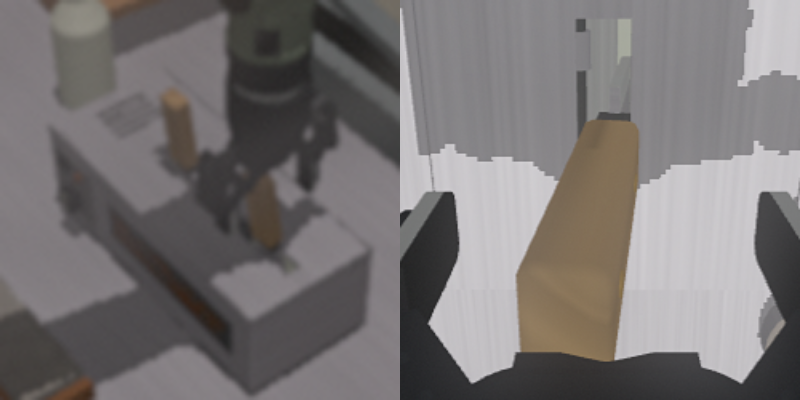

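The knife stands in the mouth, handle bottom near the +x edge and leaning somewhat towards −x at its top. I'll lift clear and measure the lean.

Request:
apply_moves(steps=[[[0,-30,0,0,0,0,0],[0,-60,0,0,0,0,0],[0,-100,0,0,0,0,0],[0,-130,0,0,0,0,0],[0,-130,0,0,0,0,0],[0,-130,0,0,0,0,0]]])

```text
clock: 26.8
eef_pos: [0.5822, 0.0125, 0.2867]
tool_rot: [-0.707, 0.004, -0.003, 0.707]
force: [0.3, 0.9, -0.2]
opening: 0.0854
```

```bash
python3 - <<'E'
from h import *
w=snap("wrist"); sd=snap("side"); s=monitor.observe(); np.savez("pics/w5.npz",**w);np.savez("pics/s5.npz",**sd);print(s["eef_pos"],s["force"])
for n,d in(("w",w),("s",sd)):
    print(n,"upright pred top/bottom",proj(d,[[.587,.0135,.219],[.587,.0135,.129]]).round(1).tolist())
cv2.imwrite("pics/c6.png",cv2.resize(w["img"][60:260,160:426,::-1],None,fx=3,fy=3,interpolation=cv2.INTER_CUBIC))
E
```

```text
[0.58186475 0.01252125 0.28606844] [-0.14951799 -0.55793831 -1.07125078]
w upright pred top/bottom [[263.9, 208.2], [262.5, 176.5]]
s upright pred top/bottom [[270.6, 160.9], [270.3, 181.1]]
```

View pics/c6.png

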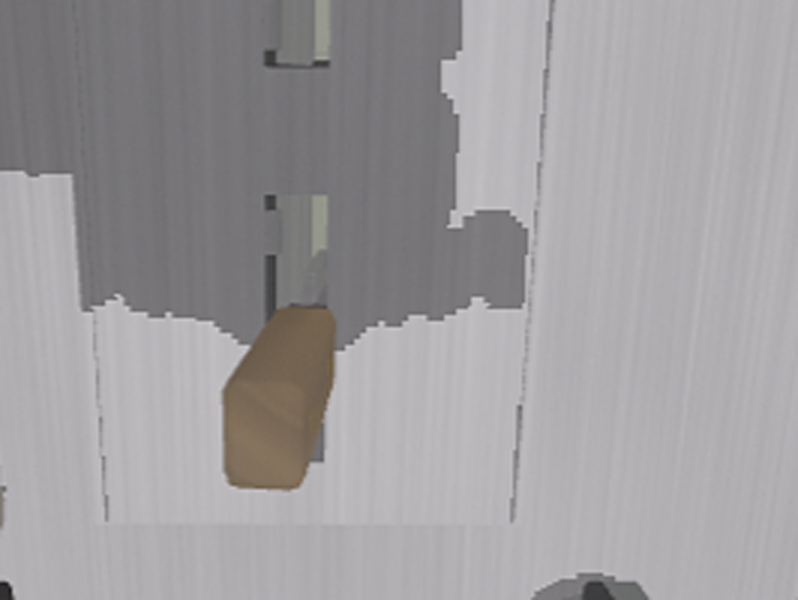

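```bash
python3 - <<'E'
from h import *
w=dict(np.load("pics/w5.npz")); sd=dict(np.load("pics/s5.npz")); t=dict(np.load("pics/top.npz"))
P=lambda u,v:(160+(u+.5)/3-.5,60+(v+.5)/3-.5)
print("handle top corners",cast(w,[P(224,392),P(307,388),P(301,488),P(229,486)],.219).round(4).tolist())
print("handle bottom +y edge",cast(w,[P(273,312),P(334,312)],.129).round(4).tolist())
print("mouth edges",cast(w,[P(264,210),P(328,210),P(324,460)],.12).round(4).tolist())
print("blade at mouth level",cast(w,[P(303,303),P(327,250),P(318,250)],.12).round(4).tolist(), cast(w,[P(327,250)],.09).round(4).tolist())
for n,d in(("now",sd),):
    hsv=cv2.cvtColor(d["img"],cv2.COLOR_RGB2HSV); m=cv2.inRange(hsv,(3,70,50),(20,255,255))
    k,l,st,ce=cv2.connectedComponentsWithStats(m)
    for i in range(1,k):
        x,y,ww,h,a=st[i]
        if 80<a<400 and 220<x<300 and y<200:
            ys,xs=np.nonzero(l==i); vx,vy,_,_=cv2.fitLine(np.c_[xs,ys].astype(np.float32),2,0,.01,.01).ravel()
            print(st[i],ce[i].round(1),"axis deg from vertical",np.degrees(np.arctan2(vx*np.sign(vy),abs(vy))))
for X in([.587,.1435],[.587,.0135]):
    p=proj(sd,[[*X,.219],[*X,.129]]);d=p[1]-p[0];print("upright",p.round(1).tolist(),np.degrees(np.arctan2(d[0],d[1])))
E
```

```text
handle top corners [[0.5668, 0.0266, 0.219], [0.5858, 0.0274, 0.219], [0.5842, 0.0029, 0.219], [0.5673, 0.0035, 0.219]]
handle bottom +y edge [[0.5758, 0.0262, 0.129], [0.5951, 0.026, 0.129]]
mouth edges [[0.5732, 0.0572, 0.12], [0.5935, 0.057, 0.12], [0.5921, -0.0275, 0.12]]
blade at mouth level [[0.5853, 0.0272, 0.12], [0.5932, 0.0444, 0.12], [0.5903, 0.0444, 0.12]] [[0.594, 0.04, 0.09]]
[266 170   8  14  81] [269.6 176.6] axis deg from vertical 4.965094
upright [[244.7, 138.8], [245.7, 159.0]] 2.7094390671454627
upright [[270.6, 160.9], [270.3, 181.1]] -0.6648945643246957
```

```bash
python3 - <<'E'
from h import *
w=dict(np.load("pics/w0.npz"))
print(proj(w,[[.588,.145,.219],[.588,.145,.129]]).round(1))
for X in (.568,.578,.588): print(X,proj(w,[[X-.01,.145+.014,.219],[X+.01,.145+.014,.219],[X-.01,.145-.014,.219],[X+.01,.145-.014,.219]]).round(0).tolist())
cv2.imwrite("pics/c7.png",cv2.resize(w["img"][90:200,390:500,::-1],None,fx=5,fy=5,interpolation=cv2.INTER_CUBIC))
E
```

```text
[[477.5 165.7]
 [421.6 147.4]]
0.568 [[446.0, 143.0], [471.0, 146.0], [435.0, 178.0], [459.0, 181.0]]
0.578 [[458.0, 144.0], [484.0, 148.0], [447.0, 180.0], [472.0, 183.0]]
0.588 [[471.0, 146.0], [496.0, 150.0], [459.0, 181.0], [484.0, 185.0]]
```

View pics/c7.png

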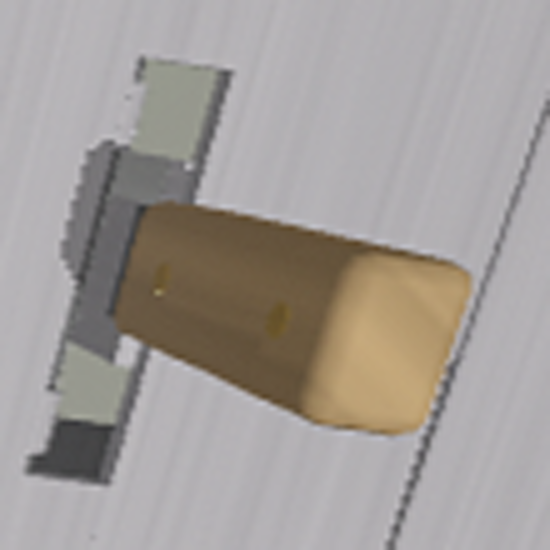

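The parked knife shows nearly the same lean towards −x as mine. That looks like the natural rest against the flap spring, so regrasping is unlikely to improve it. The gripper is clear of the knife, so I'm handing in.

```bash
python3 - <<'E'
from h import *
from bench import ticket
s=monitor.observe(); print(s["clock"],s["eef_pos"],s["force"],s["opening"]); print(ticket.job_done())
E
```

```text
26.9 [0.58186475 0.01252125 0.28606844] [-0.14951799 -0.55793831 -1.07125078] 0.0854169342574223
the job is handed in; nothing more can be done
None
```

The knife is in the free mouth of the steriliser, on the rack floor and released. It leans about 6° towards −x instead of standing perfectly upright. I handed the job in at 26.9 s.

- **Insertion:** I pushed the flap down with the blade end and kept it pressed back while probing along the mouth in 3 mm steps, at 4–6 N. The slot was about 3 mm to the −y side of the mouth's middle. I then lowered the knife gently until it met the floor at the predicted depth, TCP z 0.158 m.
- **Forces:** The highest reading was about 9 N, when the flap first opened. Force is only read at the end of each move, so a brief higher peak could have gone unseen.
- **Lean:** The lean is measured from the wrist camera. The parked knife showed nearly the same lean in an early picture, so I took this as the natural rest against the flap spring and did not regrasp.
- **Last checks:** The gripper was open and about 67 mm above the knife's end, with no contact force. I planned every path clear of the parked knife and the other objects, but did not measure them again at the end.

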